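Press home the inlay round a birch slice with a ball burnisher

TASK

Take the ball-tipped burnisher out of its fork stand and run its steel ball along the curved row of inlay blocks on the big birch slice, in one slow pass (slower than 10 cm/s) from the red block to the blue one without lifting off, so that every block is pressed fully home. Then hang the burnisher back in the fork by its brass collar, upright and at rest. Press the blocks only with the burnisher, and leave the jar, the bottle and the small slice where they stand.

Things in the scene. Friction and masses are not known exactly. Their poses are not given: they have to be found in the camera images.
- burnisher: Loose hand tool, 142 mm tall, 0.15 to 0.24 kg, hanging upright in the fork at first. Origin = its tip, the lowest point of the ball; z runs up its axis. Steel ball of diameter 34 mm at the bottom, steel shank of diameter 12 mm, brass collar of diameter 36 mm from z = 80 to 86 mm, square handle above.
- handle (a point): Middle of the burnisher's orange-brown wooden handle, 114 mm above its tip. The handle is 26 x 26 mm (sides along the burnisher's x and y) and runs from 86 to 142 mm above the tip.
- stand: Fixed steel fork stand, yaw varies. Origin on the table, below the burnisher's hanging axis; the fork opens to its -x. Foot 105 x 85 x 12 mm; grey upright with front face at x = +38 mm. When hung, the collar rests on the prongs, the tip is 30 mm above the table, and at the start the burnisher's x and y run along the stand's.
- fork (a point): Between the two level prongs at the hanging axis, at the height of their tops (110 mm). Prongs 14 mm wide, 8 thick, slot 20 mm wide, x = -34 to +54 mm; 4 mm lips at the front ends. The ball cannot pass up through the slot: raise the tool about 10 mm so the collar clears the lips, slide it out along the stand's -x by 65 mm or more; same way back.
- slice: Fixed round birch slice, diameter 220 mm, on a 250 (x) x 216 (y) x 15 mm board; any yaw. Origin on the table under its centre; top at z = 37 mm. Nine inlay blocks in it form an arc of radius 80 mm: block k (0 to 8) is centred at angle (k - 4) x 13.2 degrees from the slice's +x towards +y. Block 0 is red, block 8 blue, the rest brown.
- slice_top (a point): Centre of the slice's top face (z = 37 mm). Blocks are 14 mm (radial) x 17.6 mm (along the arc), up to 4.5 mm proud at first, 0.5 mm proud when home. Three hold-down clamps, tops 60 mm above the table, 24 mm wide, stand on the rim at angles 0 and +-143 degrees, from radius 104 mm outwards.
- seam_start (a point): Point at the centre of the red block 0, at the height of the slice's top (z = 37 mm).
- seam_end (a point): Point at the centre of the blue block 8, at the height of the slice's top (z = 37 mm).
- block0 (a joint): How far inlay block 0 has been pressed down, m: 0 = 4.5 mm proud, 0.004 = home on its stop. Starts between 0 and 0.001. Friction holds it where it is left; 2 N starts it, 3 to 4 N push it down at a few cm/s.
- block1 (a joint): How far inlay block 1 has been pressed down, m: 0 = 4.5 mm proud, 0.004 = home on its stop. Starts between 0 and 0.001. Friction holds it where it is left; 2 N starts it, 3 to 4 N push it down at a few cm/s.
- block2 (a joint): How far inlay block 2 has been pressed down, m: 0 = 4.5 mm proud, 0.004 = home on its stop. Starts between 0 and 0.001. Friction holds it where it is left; 2 N starts it, 3 to 4 N push it down at a few cm/s.
- block3 (a joint): How far inlay block 3 has been pressed down, m: 0 = 4.5 mm proud, 0.004 = home on its stop. Starts between 0 and 0.001. Friction holds it where it is left; 2 N starts it, 3 to 4 N push it down at a few cm/s.
- block4 (a joint): How far inlay block 4 has been pressed down, m: 0 = 4.5 mm proud, 0.004 = home on its stop. Starts between 0 and 0.001. Friction holds it where it is left; 2 N starts it, 3 to 4 N push it down at a few cm/s.
- block5 (a joint): How far inlay block 5 has been pressed down, m: 0 = 4.5 mm proud, 0.004 = home on its stop. Starts between 0 and 0.001. Friction holds it where it is left; 2 N starts it, 3 to 4 N push it down at a few cm/s.
- block6 (a joint): How far inlay block 6 has been pressed down, m: 0 = 4.5 mm proud, 0.004 = home on its stop. Starts between 0 and 0.001. Friction holds it where it is left; 2 N starts it, 3 to 4 N push it down at a few cm/s.
- block7 (a joint): How far inlay block 7 has been pressed down, m: 0 = 4.5 mm proud, 0.004 = home on its stop. Starts between 0 and 0.001. Friction holds it where it is left; 2 N starts it, 3 to 4 N push it down at a few cm/s.
- block8 (a joint): How far inlay block 8 has been pressed down, m: 0 = 4.5 mm proud, 0.004 = home on its stop. Starts between 0 and 0.001. Friction holds it where it is left; 2 N starts it, 3 to 4 N push it down at a few cm/s.
- wax_jar: Loose amber jar, diameter 48 mm, 100 mm tall, standing on the slice near its centre, inside the arc. Origin under its base. Must not be shifted or tipped.
- glue_bottle: Loose white bottle, diameter 54 mm, 165 mm tall, standing behind the stand. Origin under its base. Must not be shifted or tipped.
- small_slice: Loose small birch slice, diameter 92 mm, 18.5 mm thick, lying flat in front of the stand. Origin under its centre. Must not be shifted.
- power_strip: Fixed black power strip, 220 (x) x 60 x 44 mm. Origin under its centre. Only in the way.

How it is judged:
By the outcome, as a careful person would: the job done as asked, in the order asked, and still so for the second after the job is handed in, with the robot touching nothing.
It also fails if it takes over 72 s, if anything falls off the work surface, if the arm or the gripper's body presses on something with over 40 N, if the wrist force passes 120 N, or if a joint passes its speed limit or range.

ROBOT

A 6-joint arm with a two-finger parallel gripper is mounted at the origin on the work surface. World frame = base frame: x ahead of the robot, y to its left, z up, the work surface at z = 0. Lengths are in m, angles in rad, forces in N, time in s.
With the tool pointing down it reaches from about 0.35 to 0.775 m from the base axis. Payload 5.5 kg.
Tool frame: the origin (TCP) lies midway between the tips of the shut fingers; the grasp point (between the pads) lies 19 mm behind it; z points along the fingers, y is the line along which they close (so a half turn about z gives the same grasp; the last joint's range is limited). The gripper opens to 85 mm and grips with 20 to 120 N. Pads are 22 mm wide; open, the fingers measure 114 mm over their backs; the gripper's body (76 mm by 85 mm) begins 54 mm behind the grasp point. The pads swing forward as they close: fully open they stand 13 mm farther back than shut.
Start: joints at [1.159, 0.313, 0.046, 1.304, 0, 1.431], TCP at [0.154, 0.554, 0.231] pointing down, gripper open.
Joint ranges: [-2.76, 2.76], [-0.86, 1.69], [-1.03, 1.26], [-2.2, 2.34], [-1.47, 1.5], [-3.14, 3.14]. Speed limits (rad/s): [2.57, 2.57, 3.14, 3.14, 3.14, 3.14].

INTERFACE

Orientations are given as a unit quaternion [w, x, y, z].
In Python, from workcell import env gives the robot as it stands. The module is installed in compiled form; this text tells all that it offers.
- The arm moves only by the tool carry_out, never from a script. Its argument "series" is a list of rows, each an object with "delta_rot": the turn, a rotation vector about the world's x, y, z normalised to -1 to 1, where 1 is 0.1 rad, a list of three; "travel": the shift along the world's x, y, z normalised to -1 to 1, where 1 is 0.025 m, a list of three; "fingers": the closure, from -1 (fully open) to 1 (shut). In form: [{"delta_rot": [ax, ay, az], "travel": [tx, ty, tz], "fingers": fingers}, ...]. A call has 1 to 5 rows; each row shifts and turns the commanded pose from where the row before left it; what a row does not reach is not made up. A row lasts 1/8 s, in which the tool goes at most 62.5 mm and 10.7 degrees, less where a joint would pass 70% of its speed; a pose out of reach is approached as far as the arm can. A call with a number of a shift or a turn outside -1 to 1 is refused whole. A call with a gripper value outside its range is refused whole. The fingers move at their own pace and stop on an object; "squeeze" is the grip in N (left out, the last holds). Time passes only in rows, so rows that do not move let the fingers close. It gives the time, the measured TCP pose, the force, the opening and the grip force at its end, in the units of the state.
- env.get_state(): the state, without advancing time (a new reading comes with each control period).
- env.read_camera(name): name is "scene" or "top" or "wrist"; returns a dict with "color" (384x512x3 uint8, red, green, blue), "fx", "fy", "cx", "cy" (pixels), "world_from_camera" (4x4, takes a point from camera to world coordinates); the wrist camera has in their place "hand_eye" (4x4, takes a point from camera to tool coordinates, whose origin is the TCP and whose axes are the flange's). Camera axes: x right, y up, looking along -z (the intrinsics and any distortion apply to the point x, -y, -z); pixel columns grow to the right and rows downward; lengths in m; the calibration is good to about 2 mm. A picture is of the moment at which its call begins: read the wrist's pose just before it. There is no depth.
- env.hand_in(): hands the job in; it is judged then, once.
The state is a dict: "clock": time; "joint_pos": joint angles; "qvel": joint speeds; "tau": joint torques, N m; "tcp_pos": TCP position; "orientation": TCP orientation; "wrist_force": force on the tool from outside, world axes, zero at the start; "ft_torque": the same for the moment, N m; "finger_gap": finger opening in m; "grip_force": force on a finger pad.
Only numpy, scipy, OpenCV 4.12 (cv2) and the standard library are available. Lean on these libraries where they do the work, as an engineer would, in place of code of your own. Each camera call takes 0.05 s, during which the arm holds its last target. There are 200 camera calls.

## Working session

There is one attempt and no reset: what is moved stays moved. The work goes in short steps, Python scripts to look and compute and a tool call to move; the robot and the scene stay as the last step left them, time stands still between calls to the robot, and variables do not carry over. Pictures are saved under pics/ and viewed, at most 10 in all, crops included, and the job is handed in when it is done.

Besides the shell and the picture viewer there is one more tool, called after "Call:" as name(argument=value, ...), one argument or row to a line, values as JSON. carry_out: Moves the arm, as the interface text tells. Its arguments: {"type":"object","properties":{"series":{"type":"array","items":{"type":"object","properties":{"delta_rot":{"type":"array","items":{"type":"number"}},"travel":{"type":"array","items":{"type":"number"}},"fingers":{"type":"number"}}}},"squeeze":{"type":"number"}},"required":["series"]}

```bash
mkdir -p pics
cat > h.py <<'E'
import numpy as np, cv2
from workcell import env
def snap(n,f):
    s=env.get_state(); c=env.read_camera(n)
    cv2.imwrite(f'pics/{f}.png',c['color'][:,:,::-1]); 
    np.savez(f'pics/{f}.npz',**{k:v for k,v in c.items()},tcp=s['tcp_pos'],q=s['orientation']); return s,c
E
python3 - <<'E'
from h import *
for n in ['scene','top']:
    s,c=snap(n,n+'0')
    print(n,c['fx'],c['fy'],c['cx'],c['cy'],[k for k in c]); print(np.round(c['world_from_camera'],3))
print(s)
a=cv2.imread('pics/scene0.png');b=cv2.imread('pics/top0.png')
E
```

```text
scene 483.23130398285895 483.23130398285895 251.73693263144278 192.36695563028897 ['color', 'fx', 'fy', 'cx', 'cy', 'world_from_camera']
[[-7.930e-01 -4.870e-01  3.670e-01  9.260e-01]
 [ 6.100e-01 -6.340e-01  4.760e-01  5.990e-01]
 [ 1.000e-03  6.010e-01  7.990e-01  1.067e+00]
 [ 0.000e+00  0.000e+00  0.000e+00  1.000e+00]]
top 389.8152987652067 389.8152987652067 261.36389182006144 188.57603418715536 ['color', 'fx', 'fy', 'cx', 'cy', 'world_from_camera']
[[-1.700e-02  9.930e-01 -1.190e-01  3.330e-01]
 [-1.000e+00 -1.700e-02  3.000e-03  5.000e-03]
 [ 1.000e-03  1.190e-01  9.930e-01  1.277e+00]
 [ 0.000e+00  0.000e+00  0.000e+00  1.000e+00]]
{'clock': 0.05, 'joint_pos': array([1.15939919e+00, 3.13982032e-01, 4.50021241e-02, 1.30361316e+00,
       1.73045969e-05, 1.43120590e+00]), 'qvel': array([ 0.00160438, -0.00246013,  0.00147385, -0.00123961, -0.00035668,
        0.00111964]), 'tau': array([ 2.21790877e-03, -4.82159150e+01,  2.99545884e+01,  1.34085934e-02,
       -1.44211313e-04,  8.12462417e-06]), 'tcp_pos': array([0.15416668, 0.55342349, 0.23042879]), 'orientation': array([-2.52702758e-04,  1.35485341e-01,  9.90778944e-01, -8.62140486e-04]), 'wrist_force': array([ 0.64612667, -0.18542998,  0.12393717]), 'ft_torque': array([ 0.01106881, -0.0341873 ,  0.03683718]), 'grip_force': 0.0, 'finger_gap': 0.08542948627990345}
```

View pics/scene0.png

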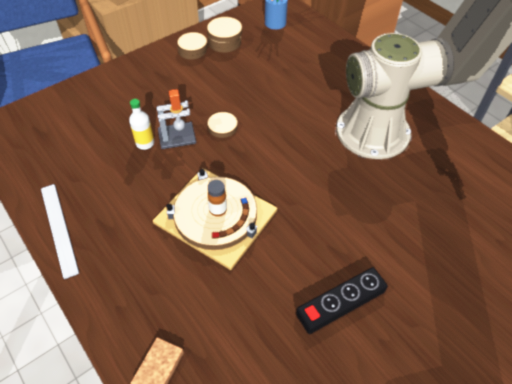

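View pics/top0.png

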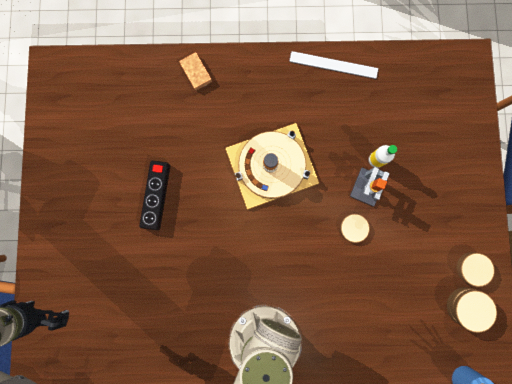

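The scene view shows the stand with its orange handle at about (175,98), the slice at (215,212) with red at (215,235) and blue at (244,202), and the small slice at (222,124). In the top view the handle is at (378,185), the slice at (272,165), the bottle at (382,155) and the power strip at (154,195).

```bash
cat >> h.py <<'E'
from scipy.spatial.transform import Rotation as R
def ray(c,uv,T=None):
    T=c['world_from_camera'] if T is None else T
    d=np.array([(uv[0]-c['cx'])/c['fx'],-(uv[1]-c['cy'])/c['fy'],-1.]); d=T[:3,:3]@d
    return T[:3,3],d/np.linalg.norm(d)
def onz(c,uv,z,T=None):
    o,d=ray(c,uv,T); return o+d*(z-o[2])/d[2]
def tri(rs):
    A=0;b=0
    for o,d in rs:
        P=np.eye(3)-np.outer(d,d); A=A+P; b=b+P@o
    x=np.linalg.solve(A,b); return x,[np.linalg.norm((np.eye(3)-np.outer(d,d))@(x-o)) for o,d in rs]
def wT(s,c):
    q=s['orientation'];T=np.eye(4);T[:3,:3]=R.from_quat([*q[1:],q[0]]).as_matrix();T[:3,3]=s['tcp_pos'];return T@c['hand_eye']
def blobs(img,lo,hi,amin=8):
    h=cv2.cvtColor(img,cv2.COLOR_RGB2HSV); m=cv2.inRange(h,np.array(lo),np.array(hi))
    n,l,st,ce=cv2.connectedComponentsWithStats(m); return [(st[i,4],*np.round(ce[i],1),*st[i,:4]) for i in range(1,n) if st[i,4]>=amin],m
E
python3 - <<'E'
from h import *
for n in ['scene','top']:
    c=np.load(f'pics/{n}0.npz'); im=c['color']
    for k,lo,hi in [('orange',(5,190,150),(14,255,255)),('red',(0,180,120),(4,255,255)),('blue',(105,120,60),(125,255,255)),('green',(50,120,80),(80,255,255))]:
        print(n,k,[tuple(map(float,b)) for b in blobs(im,lo,hi)[0]])
c=np.load('pics/top0.npz')
for nm,uv,z in [('slice',(272,165),.037),('handle',(379,184),.17),('standfoot',(370,187),.012),('small',(355,228),.0185),('jar',(271,160),.137),('blue',(264,187),.037),('red',(252,152),.037)]: print(nm,np.round(onz(c,uv,z),3))
E
```

```text
scene orange [(9.0, 169.8, 91.9, 169.0, 90.0, 3.0, 5.0), (100.0, 175.1, 102.2, 170.0, 96.0, 10.0, 14.0)]
scene red [(25.0, 215.6, 234.5, 213.0, 233.0, 7.0, 4.0), (148.0, 311.9, 312.6, 305.0, 305.0, 15.0, 16.0)]
scene blue [(1769.0, 32.7, 11.7, 0.0, 0.0, 77.0, 32.0), (523.0, 275.4, 13.5, 266.0, 0.0, 21.0, 29.0), (3936.0, 43.1, 66.3, 0.0, 35.0, 99.0, 71.0), (19.0, 243.9, 200.6, 242.0, 199.0, 5.0, 4.0)]
scene green [(74.0, 134.5, 103.0, 130.0, 99.0, 10.0, 9.0)]
top orange [(102.0, 379.2, 183.4, 371.0, 179.0, 16.0, 10.0)]
top red [(20.0, 250.8, 150.7, 249.0, 148.0, 5.0, 6.0), (71.0, 157.2, 168.3, 152.0, 165.0, 11.0, 8.0)]
top blue [(308.0, 508.6, 178.5, 505.0, 144.0, 7.0, 61.0), (19.0, 264.2, 187.2, 262.0, 185.0, 5.0, 5.0), (116.0, 5.4, 297.8, 0.0, 293.0, 14.0, 12.0), (283.0, 4.9, 357.7, 0.0, 342.0, 11.0, 32.0), (465.0, 468.0, 376.4, 452.0, 366.0, 41.0, 18.0)]
top green [(66.0, 392.0, 149.0, 388.0, 145.0, 9.0, 9.0)]
slice [ 0.557 -0.034  0.037]
handle [ 0.473 -0.336  0.17 ]
standfoot [ 0.484 -0.354  0.012]
small [ 0.351 -0.297  0.018]
jar [ 0.554 -0.028  0.137]
blue [ 0.486 -0.007  0.037]
red [0.601 0.03  0.037]
```

Call:
carry_out(
  series=[
    {"travel": [0.5,-0.5,0.4],"delta_rot": [0,0,0],"fingers": -1},
    {"travel": [1,-1,0.8],"delta_rot": [0,0,0],"fingers": -1},
    {"travel": [1,-1,0.8],"delta_rot": [0,0,0],"fingers": -1},
    {"travel": [1,-1,0.8],"delta_rot": [0,0,0],"fingers": -1},
    {"travel": [1,-1,0.8],"delta_rot": [0,0,0],"fingers": -1},
  ],
)

```text
clock: 0.72
tcp_pos: [0.2681, 0.4396, 0.3227]
orientation: [0.0, 0.136, 0.991, 0.0]
wrist_force: [0.1, 0.6, -0.3]
finger_gap: 0.0855
grip_force: 0.0
```

Call:
carry_out(
  series=[
    {"travel": [1,-1,0.4],"delta_rot": [0,0,0],"fingers": -1},
    {"travel": [1,-1,0],"delta_rot": [0,0,0],"fingers": -1},
    {"travel": [1,-1,0],"delta_rot": [0,0,0],"fingers": -1},
    {"travel": [1,-1,0],"delta_rot": [0,0,0],"fingers": -1},
    {"travel": [1,-1,0],"delta_rot": [0,0,0],"fingers": -1},
  ],
)

```text
clock: 1.35
tcp_pos: [0.3928, 0.3145, 0.3321]
orientation: [0.0, 0.136, 0.991, 0.0]
wrist_force: [0.7, 0.8, 0.1]
finger_gap: 0.0851
grip_force: 0.0
```

Call:
carry_out(
  series=[
    {"travel": [0.5,-1,0],"delta_rot": [0,0,0],"fingers": -1},
    {"travel": [0.5,-1,0],"delta_rot": [0,0,0],"fingers": -1},
    {"travel": [0.5,-1,0],"delta_rot": [0,0,0],"fingers": -1},
    {"travel": [0.5,-1,0],"delta_rot": [0,0,0],"fingers": -1},
    {"travel": [0.5,-1,0],"delta_rot": [0,0,0],"fingers": -1},
  ],
)

```text
clock: 1.98
tcp_pos: [0.4546, 0.1896, 0.332]
orientation: [0.0, 0.136, 0.991, 0.0]
wrist_force: [-0.1, -0.4, -1.2]
finger_gap: 0.0855
grip_force: 0.0
```

Call:
carry_out(
  series=[
    {"travel": [0.5,-1,0],"delta_rot": [0,0,0],"fingers": -1},
    {"travel": [0,-1,0],"delta_rot": [0,0,0],"fingers": -1},
    {"travel": [0,-1,0],"delta_rot": [0,0,0],"fingers": -1},
    {"travel": [0,-0.5,0],"delta_rot": [0,0,0],"fingers": -1},
    {"travel": [0,0,0],"delta_rot": [0,0,0],"fingers": -1},
  ],
)

```text
clock: 2.6
tcp_pos: [0.4668, 0.1031, 0.3317]
orientation: [0.0, 0.136, 0.991, 0.0]
wrist_force: [-1.1, 0.0, -0.4]
finger_gap: 0.0854
grip_force: 0.0
```

Run:
```python
from h import *
s,c=snap('wrist','w1'); print(s['clock'],s['tcp_pos'],s['joint_pos'],c['fx'],c['cx'],c['cy']); print(np.round(c['hand_eye'],3)); print(np.round(wT(s,c),3), [k for k in c])
```

```text
2.6 [0.46682801 0.10306249 0.33171406] [4.90184450e-02 1.13114074e-01 3.63385263e-02 1.49348893e+00
 2.15448966e-04 3.22786462e-01] 294.6174202808511 255.90466010738444 193.7282199776852
[[ 0.     0.965  0.261  0.066]
 [ 1.     0.    -0.001 -0.001]
 [-0.001  0.261 -0.965 -0.142]
 [ 0.     0.     0.     1.   ]]
[[ 0.27  -0.929 -0.252  0.403]
 [ 0.963  0.261  0.07   0.12 ]
 [ 0.001 -0.262  0.965  0.474]
 [ 0.     0.     0.     1.   ]] ['color', 'fx', 'fy', 'cx', 'cy', 'hand_eye']
```

View pics/w1.png

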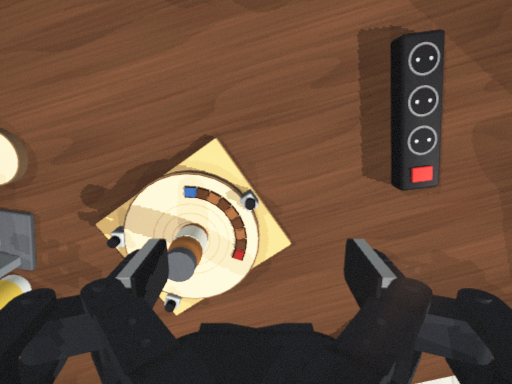

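The wrist view shows the slice centred near (190,235), red block at (238,255), blue at (190,191), the clamp between them at (250,201), and the stand's foot at the left edge. I'll carry on to the stand, taking a second slice view on the way.

Call:
carry_out(
  series=[
    {"travel": [0,-0.8,0],"delta_rot": [0,0,0],"fingers": -1},
    {"travel": [0,-1,0],"delta_rot": [0,0,0],"fingers": -1},
    {"travel": [0,-1,0],"delta_rot": [0,0,0],"fingers": -1},
    {"travel": [0,-1,0],"delta_rot": [0,0,0],"fingers": -1},
    {"travel": [0,0,0],"delta_rot": [0,0,0],"fingers": -1},
  ],
)

```text
clock: 3.28
tcp_pos: [0.467, 0.0086, 0.3313]
orientation: [-0.0, 0.136, 0.991, 0.0]
wrist_force: [0.9, -0.2, -0.2]
finger_gap: 0.0854
grip_force: 0.0
```

Run:
```python
from h import *
s,c=snap('wrist','w2'); print(s['clock'],s['tcp_pos'],s['qvel'])
```

```text
3.275 [0.46701688 0.0086481  0.33129255] [ 0.0268055  -0.00111261 -0.00157913  0.0042284   0.01125074  0.01686808]
```

Call:
carry_out(
  series=[
    {"travel": [0,-1,0],"delta_rot": [0,0,0],"fingers": -1},
    {"travel": [0,-1,0],"delta_rot": [0,0,0],"fingers": -1},
    {"travel": [0,-1,0],"delta_rot": [0,0,0],"fingers": -1},
    {"travel": [0,-1,0],"delta_rot": [0,0,0],"fingers": -1},
    {"travel": [0,-1,0],"delta_rot": [0,0,0],"fingers": -1},
  ],
)

```text
clock: 3.95
tcp_pos: [0.4672, -0.1154, 0.3314]
orientation: [0.0, 0.135, 0.991, 0.0]
wrist_force: [0.8, 0.1, 0.6]
finger_gap: 0.0853
grip_force: 0.0
```

Call:
carry_out(
  series=[
    {"travel": [0.2,-1,0],"delta_rot": [0,0,0],"fingers": -1},
    {"travel": [0.2,-1,0],"delta_rot": [0,0,0],"fingers": -1},
    {"travel": [0.2,-1,0],"delta_rot": [0,0,0],"fingers": -1},
    {"travel": [0,-0.8,0],"delta_rot": [0,0,0],"fingers": -1},
    {"travel": [0,0,0],"delta_rot": [0,0,0],"fingers": -1},
  ],
)

```text
clock: 4.58
tcp_pos: [0.4821, -0.2114, 0.331]
orientation: [-0.0, 0.136, 0.991, 0.0]
wrist_force: [-0.5, 0.4, -0.5]
finger_gap: 0.0855
grip_force: 0.0
```

Run:
```python
from h import *
s,c=snap('wrist','w3'); print(s['clock'],s['tcp_pos'],s['qvel'])
```

```text
4.575 [ 0.48208446 -0.21137868  0.33096747] [ 0.01911107 -0.01538893 -0.01303012  0.00952294  0.00997273  0.01056565]
```

Call:
carry_out(
  series=[
    {"travel": [0,-0.8,0],"delta_rot": [0,0,0],"fingers": -1},
    {"travel": [0,-1,0],"delta_rot": [0,0,0],"fingers": -1},
    {"travel": [0,-1,0],"delta_rot": [0,0,0],"fingers": -1},
    {"travel": [0,-1,0],"delta_rot": [0,0,0],"fingers": -1},
    {"travel": [0,0,0],"delta_rot": [0,0,0],"fingers": -1},
  ],
)

```text
clock: 5.25
tcp_pos: [0.4817, -0.3083, 0.3306]
orientation: [-0.0, 0.137, 0.991, 0.0]
wrist_force: [0.4, -0.6, 0.1]
finger_gap: 0.0855
grip_force: 0.0
```

Run:
```python
from h import *
s,c=snap('wrist','w4'); print(s['clock'],s['tcp_pos'],s['qvel'])
a=np.load('pics/w3.npz')['color'];b=c['color']
m=np.hstack([a,b]); cv2.imwrite('pics/w34.png',cv2.resize(m,(800,300),interpolation=cv2.INTER_AREA)[:,:,::-1])
```

```text
5.25 [ 0.48171013 -0.30831894  0.3306361 ] [ 0.02686319 -0.0219821  -0.02030415  0.01251954  0.01037711  0.01490659]
```

View pics/w34.png

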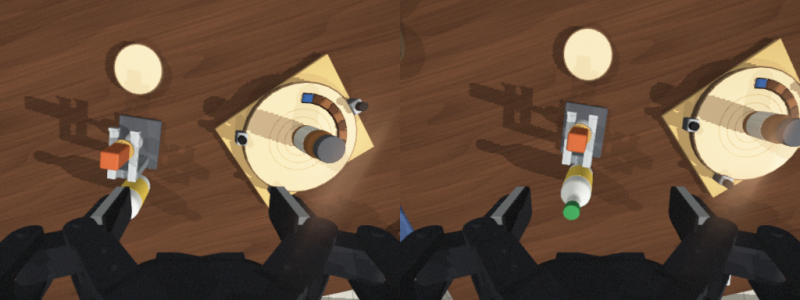

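Left half is w3, right half w4. The fork opens toward the robot (image up), the handle is at about (226,178) in w4 with the prongs running up from it, the small slice at (240,69) lies in front, and the bottle at (220,250) is behind.

Run:
```python
from h import *
out=[]
for f,x0,y0 in [('w3',110,140),('w4',190,125)]:
    im=np.load(f'pics/{f}.npz')['color']
    out.append(cv2.resize(im[y0:y0+110,x0:x0+80],None,fx=5,fy=5,interpolation=cv2.INTER_CUBIC))
    h=cv2.cvtColor(im,cv2.COLOR_RGB2HSV)
    b,m=blobs(im,(3,150,60),(14,255,255),60)
    print(f,[tuple(map(float,x)) for x in b if x[2]<260 and x[1]<260])
    ys,xs=np.nonzero(m[y0:y0+110,x0:x0+80]); print(np.percentile(h[y0:y0+110,x0:x0+80][ys,xs],[5,25,50,75,95],axis=0).astype(int).tolist())
cv2.imwrite('pics/c34.png',np.hstack(out)[:,:,::-1])
```

```text
w3 [(1082.0, 145.6, 200.1, 127.0, 183.0, 39.0, 35.0)]
[[9, 150, 73], [9, 173, 104], [9, 180, 165], [10, 183, 222], [13, 188, 226]]
w4 [(742.0, 226.8, 178.5, 213.0, 162.0, 28.0, 34.0)]
[[9, 150, 71], [9, 159, 100], [9, 179, 179], [11, 182, 223], [13, 187, 225]]
```

View pics/c34.png

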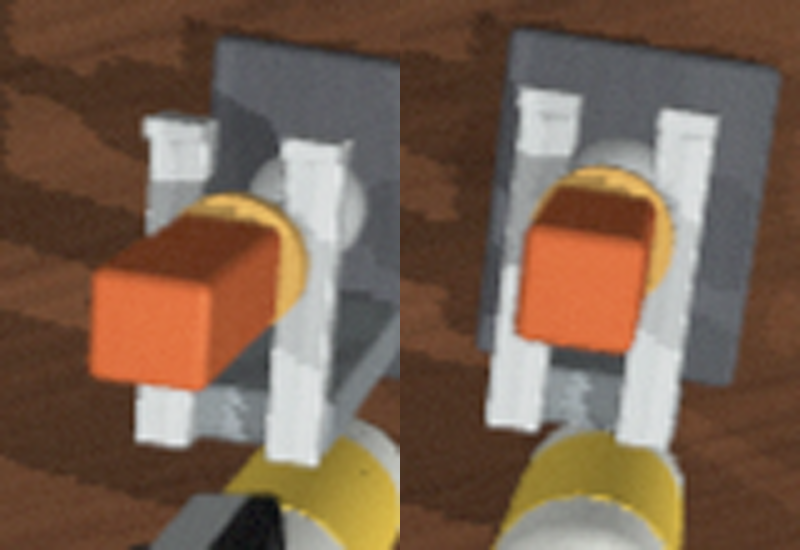

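The crops show the handle's bright top face (w3 about (140,207), w4 about (227,183)), the collar on the prongs, and the lips at the front ends at the top of the picture.

Run:
```python
from h import *
from h import R
def L(f):
    c=np.load(f'pics/{f}.npz'); s={'orientation':c['q'],'tcp_pos':c['tcp']}; return c,wT(s,c)
rs=[];pro=[]
for f,x0,y0 in [('w3',110,140),('w4',190,125)]:
    c,T=L(f); h=cv2.cvtColor(c['color'],cv2.COLOR_RGB2HSV)
    m=cv2.inRange(h,np.array((3,150,212)),np.array((14,255,255))); k=np.zeros_like(m); k[y0:y0+110,x0:x0+80]=m[y0:y0+110,x0:x0+80]
    n,l,st,ce=cv2.connectedComponentsWithStats(k); i=1+np.argmax(st[1:,4]); cs=max(cv2.findContours((l==i).astype(np.uint8),0,1)[0],key=cv2.contourArea)
    mr=cv2.minAreaRect(cs); print(f,ce[i],mr); rs.append(ray(c,ce[i],T))
    bx=cv2.boxPoints(mr); P=np.array([onz(c,p,.172,T) for p in bx]); e=np.diff(np.vstack([P,P[:1]]),axis=0)
    print(' top on z.172',onz(c,ce[i],.172,T).round(4),'edges',np.linalg.norm(e,axis=1).round(4),np.degrees(np.arctan2(e[:,1],e[:,0])).round(1))
    # prong outer/inner edges picked from crop (px/5+off): front-end outer corners & rear
    pk={'w3':[(145,118),(216,122),(282,143),(350,143),(136,442),(192,444),(266,459),(318,464)],'w4':[(518-400,92),(582-400,97),(660-400,112),(717-400,116),(487-400,427),(543-400,432),(616-400,440),(669-400,450)]}[f]
    Q=np.array([onz(c,(x0+(a+.0)/5-.4,y0+b/5-.4),.110 if j>3 else .114,T) for j,(a,b) in enumerate(pk)]); print(Q[:,:2].round(4).tolist())
    fl=Q[:4,:2].mean(0);bl=Q[4:,:2].mean(0); d=bl-fl; print(' front',fl.round(4),'back',bl.round(4),'len',np.linalg.norm(d).round(4),'yaw',np.degrees(np.arctan2(d[1],d[0])).round(1),'axis pt',(fl+d/np.linalg.norm(d)*.034).round(4)); pro.append(fl)
print('tri top',tri(rs))
# slice
R2={}
for f in ['w1','w2']:
    c,T=L(f)
    for k,lo,hi in [('red',(0,170,100),(5,255,255)),('blue',(100,120,60),(125,255,255))]:
        bs=[b for b in blobs(c['color'],lo,hi,20)[0]]; print(f,k,[tuple(map(float,b)) for b in bs if b[1]<380])
        b=[b for b in bs if b[1]<380 and 20<b[0]<400]
        if b: 
            b=max(b); R2.setdefault(k,[]).append(ray(c,b[1:3],T)); print('  ',onz(c,b[1:3],.0412,T).round(4))
for k in R2:
    if len(R2[k])>1: print(k,tri(R2[k]))
```

```text
w3 [139.95971564 206.24170616] ((139.82308959960938, 206.41542053222656), (22.574321746826172, 19.225383758544922), 7.125016689300537)
 top on z.172 [ 0.4764 -0.339   0.172 ] edges [0.0219 0.0236 0.0219 0.0241] [ 151.3   66.9  -27.6 -113.3]
[[0.4355, -0.3482], [0.4411, -0.3318], [0.4504, -0.318], [0.4549, -0.3018], [0.5154, -0.3839], [0.5199, -0.3699], [0.5292, -0.3526], [0.5342, -0.3399]]
 front [ 0.4454 -0.3249] back [ 0.5247 -0.3616] len 0.0873 yaw -24.8 axis pt [ 0.4763 -0.3392]
w4 [225.95249406 182.97149644] ((225.80999755859375, 183.3300018310547), (21.49604606628418, 20.223255157470703), 8.130102157592773)
 top on z.172 [ 0.4763 -0.3398  0.172 ] edges [0.0218 0.0222 0.0218 0.0226] [ 154.3   66.   -24.6 -114.2]
[[0.4362, -0.3494], [0.4416, -0.3349], [0.4501, -0.3178], [0.4548, -0.3048], [0.516, -0.3841], [0.5212, -0.3706], [0.5284, -0.353], [0.5348, -0.3406]]
 front [ 0.4457 -0.3267] back [ 0.5251 -0.3621] len 0.087 yaw -24.0 axis pt [ 0.4767 -0.3406]
tri top (array([ 0.47686503, -0.34025033,  0.16945994]), [np.float64(7.35243240277667e-05), np.float64(7.352432402784111e-05)])
w1 red [(89.0, 238.6, 253.9, 234.0, 249.0, 11.0, 11.0)]
   [0.6049 0.035  0.0412]
w1 blue [(107.0, 189.9, 191.7, 185.0, 187.0, 12.0, 10.0)]
   [ 0.4856 -0.0066  0.0412]
w2 red [(91.0, 295.1, 239.6, 290.0, 234.0, 11.0, 12.0)]
   [0.6051 0.0342 0.0412]
w2 blue [(114.0, 249.3, 175.4, 244.0, 171.0, 12.0, 10.0)]
   [ 0.4857 -0.0072  0.0412]
red (array([0.60676784, 0.03427465, 0.03732961]), [np.float64(8.953749177650353e-05), np.float64(8.953749177656193e-05)])
blue (array([ 0.48620264, -0.00741364,  0.03837785]), [np.float64(5.688068676741727e-05), np.float64(5.688068676748506e-05)])
```

Call:
carry_out(
  series=[
    {"travel": [-0.1,-0.64,0],"delta_rot": [0,0,-0.76],"fingers": -1},
    {"travel": [-0.1,-0.64,-0.5],"delta_rot": [0,0,-0.76],"fingers": -1},
    {"travel": [0,0,-1],"delta_rot": [0,0,0],"fingers": -1},
    {"travel": [0,0,-1],"delta_rot": [0,0,0],"fingers": -1},
    {"travel": [0,0,-1],"delta_rot": [0,0,0],"fingers": -1},
  ],
  squeeze=80,
)

```text
clock: 5.92
tcp_pos: [0.4769, -0.3375, 0.2433]
orientation: [0.0, 0.21, 0.978, 0.0]
wrist_force: [-0.9, -0.0, -0.3]
finger_gap: 0.0856
grip_force: 0.0
```

Call:
carry_out(
  series=[
    {"travel": [0,0,-0.6],"delta_rot": [0,0,0],"fingers": -1},
    {"travel": [0,0,0],"delta_rot": [0,0,0],"fingers": -1},
    {"travel": [0,0,0],"delta_rot": [0,0,0],"fingers": -1},
  ],
)

```text
clock: 6.3
tcp_pos: [0.4773, -0.3383, 0.2299]
orientation: [0.001, 0.21, 0.978, -0.0]
wrist_force: [0.4, -0.1, -0.6]
finger_gap: 0.0856
grip_force: 0.0
```

Run:
```python
from h import *
s,c=snap('wrist','w5'); T=wT(s,c); print(s['clock'],s['tcp_pos'],s['orientation'])
h=cv2.cvtColor(c['color'],cv2.COLOR_RGB2HSV)
for v in (60,212):
    m=cv2.inRange(h,np.array((3,150,v)),np.array((14,255,255)));n,l,st,ce=cv2.connectedComponentsWithStats(m); i=1+np.argmax(st[1:,4])
    print(st[i],ce[i],onz(c,ce[i],.172,T), cv2.minAreaRect(max(cv2.findContours((l==i).astype(np.uint8),0,1)[0],key=cv2.contourArea)))
n=R.from_quat([*s['orientation'][1:],s['orientation'][0]]).as_matrix(); print(n.round(3), np.degrees(np.arctan2(n[1,1],n[0,1])))
```

```text
6.3 [ 0.47732932 -0.33826239  0.22988788] [ 6.52905706e-04  2.10198018e-01  9.77658571e-01 -2.92744305e-04]
[ 236  177   35   49 1612] [253.0955335 201.5130273] [ 0.47049745 -0.3380196   0.172     ] ((253.0, 201.0), (48.0, 34.0), 90.0)
[239 196  31  28 867] [254.01730104 209.48442907] [ 0.47616954 -0.33987155  0.172     ] ((254.0, 209.5), (27.0, 30.0), 90.0)
[[-0.912  0.411  0.001]
 [ 0.411  0.912 -0.001]
 [-0.001 -0.    -1.   ]] 65.73206808178637
```

View pics/w5.png

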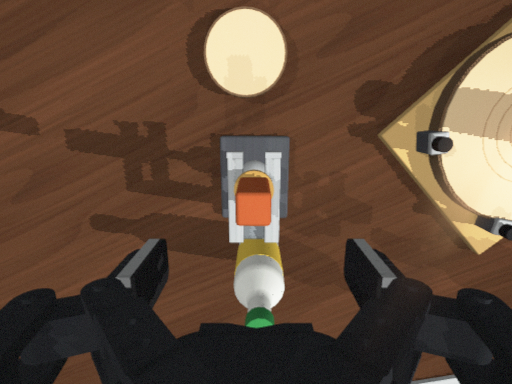

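The picture shows the handle at (254,209), square with the gripper and midway between the fingers, with the bottle behind it at (260,285). Now I'll go down and grasp.

Call:
carry_out(
  series=[
    {"travel": [-0.04,-0.06,-0.7],"delta_rot": [0,0,0],"fingers": -1},
    {"travel": [0,0,-1],"delta_rot": [0,0,0],"fingers": -1},
    {"travel": [0,0,-1],"delta_rot": [0,0,0],"fingers": -1},
    {"travel": [0,0,-1],"delta_rot": [0,0,0],"fingers": -1},
    {"travel": [0,0,-0.5],"delta_rot": [0,0,0],"fingers": -1},
  ],
)

```text
clock: 6.98
tcp_pos: [0.4759, -0.3396, 0.1234]
orientation: [-0.0, 0.21, 0.978, 0.0]
wrist_force: [0.2, -0.2, 0.4]
finger_gap: 0.0855
grip_force: 0.0
```

Call:
carry_out(
  series=[
    {"travel": [0,0,0],"delta_rot": [0,0,0],"fingers": 0},
    {"travel": [0,0,0],"delta_rot": [0,0,0],"fingers": 1},
    {"travel": [0,0,0],"delta_rot": [0,0,0],"fingers": 1},
    {"travel": [0,0,0],"delta_rot": [0,0,0],"fingers": 1},
    {"travel": [0,0,0],"delta_rot": [0,0,0],"fingers": 1},
  ],
)

```text
clock: 7.6
tcp_pos: [0.4765, -0.3402, 0.1251]
orientation: [0.001, 0.21, 0.978, -0.001]
wrist_force: [-0.6, 0.6, 5.3]
finger_gap: 0.0252
grip_force: 79.1
```

Call:
carry_out(
  series=[
    {"travel": [0,0,0.25],"delta_rot": [0,0,0],"fingers": 1},
    {"travel": [0,0,0.25],"delta_rot": [0,0,0],"fingers": 1},
    {"travel": [0,0,0],"delta_rot": [0,0,0],"fingers": 1},
    {"travel": [-0.2,0.09,0],"delta_rot": [0,0,0],"fingers": 1},
    {"travel": [-0.45,0.2,0],"delta_rot": [0,0,0],"fingers": 1},
  ],
)

```text
clock: 8.22
tcp_pos: [0.4591, -0.332, 0.1359]
orientation: [-0.0, 0.21, 0.978, 0.0]
wrist_force: [0.6, -0.3, -2.1]
finger_gap: 0.0253
grip_force: 78.5
```

Call:
carry_out(
  series=[
    {"travel": [-0.6,0.27,0],"delta_rot": [0,0,0],"fingers": 1},
    {"travel": [-0.6,0.27,0],"delta_rot": [0,0,0],"fingers": 1},
    {"travel": [-0.6,0.27,0],"delta_rot": [0,0,0],"fingers": 1},
    {"travel": [-0.35,0.16,0],"delta_rot": [0,0,0],"fingers": 1},
    {"travel": [0,0,0],"delta_rot": [0,0,0],"fingers": 1},
  ],
)

```text
clock: 8.85
tcp_pos: [0.4052, -0.3076, 0.1364]
orientation: [-0.0, 0.211, 0.978, 0.0]
wrist_force: [-0.5, -0.3, -0.4]
finger_gap: 0.0252
grip_force: 78.5
```

Run:
```python
from h import *
s,c=snap('wrist','w6'); d,_=snap('scene','s6'); print(s['clock'],s['tcp_pos'],s['wrist_force'],s['ft_torque'],s['finger_gap'],s['grip_force'])
im=c['color'][120:384,120:400]; sc=np.load('pics/s6.npz')['color'][60:192,120:260]
cv2.imwrite('pics/v6.png',np.hstack([im,cv2.resize(sc,(280,264),interpolation=cv2.INTER_CUBIC)])[:,:,::-1])
```

```text
8.85 [ 0.40518563 -0.30762739  0.13639727] [-0.51384138 -0.34652819 -0.36817946] [-0.04357144  0.04254494 -0.0177334 ] 0.025153614031346257 78.45202088356018
```

View pics/v6.png

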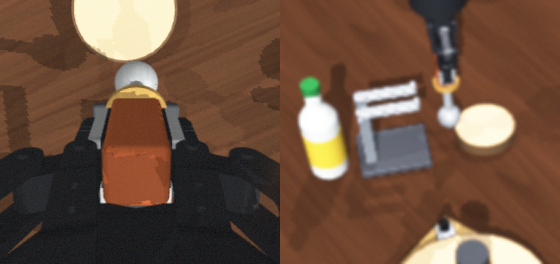

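The wrist crop shows the handle square in the pads with the ball at about (256,200). The scene crop shows the tool hanging clear of the fork, with the ball at (204,118). I'll check the tip position by ray.

Run:
```python
from h import *
c=np.load('pics/w6.npz');d=np.load('pics/s6.npz');T=wT({'orientation':c['q'],'tcp_pos':c['tcp']},c)
g=cv2.cvtColor(c['color'],cv2.COLOR_RGB2HSV)
roi=g[170:215,225:290]; m=((roi[:,:,1]<60)&(roi[:,:,2]>70)).astype(np.uint8)*255
n,l,st,ce=cv2.connectedComponentsWithStats(m); i=1+np.argmax(st[1:,4]); print(st[i]+[225,170,0,0,0])
ys,xs=np.nonzero(l==i); 
pts=[(xs[ys==y].min()+225,y+170) for y in range(ys.min(),ys.min()+18)]+[(xs[ys==y].max()+225,y+170) for y in range(ys.min(),ys.min()+18)]
P=np.array(pts,float); A=np.c_[2*P,np.ones(len(P))]; s=np.linalg.lstsq(A,(P**2).sum(1),rcond=None)[0]; r=np.sqrt(s[2]+s[0]**2+s[1]**2); print('circle',s[:2],r)
p=onz(c,s[:2],.0583,T); print(p, p-c['tcp'])
print(tri([ray(c,s[:2],T),ray(d,(204.5,117.5))]))
```

```text
[234 181  44  29 928]
circle [255.84291682 201.67753117] 21.305457501445463
[ 0.40472193 -0.3080803   0.0583    ] [-0.00046371 -0.00045291 -0.07809727]
(array([ 0.40442987, -0.30766005,  0.05731469]), [np.float64(0.0007508808633202998), np.float64(0.0007508808633204412)])
```

Call:
carry_out(
  series=[
    {"travel": [0,0.5,1],"delta_rot": [0,0,0],"fingers": 1},
    {"travel": [0.5,1,1],"delta_rot": [0,0,0],"fingers": 1},
    {"travel": [0.6,1,1],"delta_rot": [0,0,0],"fingers": 1},
    {"travel": [0.6,1,1],"delta_rot": [0,0,0],"fingers": 1},
    {"travel": [0.6,1,1],"delta_rot": [0,0,0],"fingers": 1},
  ],
)

```text
clock: 9.57
tcp_pos: [0.4645, -0.195, 0.2622]
orientation: [0.0, 0.21, 0.978, -0.0]
wrist_force: [1.2, -0.1, -0.7]
finger_gap: 0.0252
grip_force: 78.8
```

Call:
carry_out(
  series=[
    {"travel": [0.65,1,0],"delta_rot": [0,0,0],"fingers": 1},
    {"travel": [0.65,1,0],"delta_rot": [0,0,0],"fingers": 1},
    {"travel": [0.65,1,0],"delta_rot": [0,0,0],"fingers": 1},
    {"travel": [0.65,1,0],"delta_rot": [0,0,0],"fingers": 1},
    {"travel": [0.65,1,0],"delta_rot": [0,0,0],"fingers": 1},
  ],
)

```text
clock: 10.2
tcp_pos: [0.5458, -0.0697, 0.2612]
orientation: [0.0, 0.21, 0.978, 0.0]
wrist_force: [-0.2, -0.3, -1.4]
finger_gap: 0.0248
grip_force: 78.8
```

Call:
carry_out(
  series=[
    {"travel": [0.6,1,0],"delta_rot": [0,0,0],"fingers": 1},
    {"travel": [0.6,1,0],"delta_rot": [0,0,0],"fingers": 1},
    {"travel": [0.6,1,0],"delta_rot": [0,0,0],"fingers": 1},
    {"travel": [0.6,1,0],"delta_rot": [0,0,0],"fingers": 1},
    {"travel": [0,0,0],"delta_rot": [0,0,0],"fingers": 1},
  ],
)

```text
clock: 10.82
tcp_pos: [0.6059, 0.0313, 0.2606]
orientation: [-0.0, 0.209, 0.978, 0.0]
wrist_force: [-0.5, -0.1, -1.3]
finger_gap: 0.025
grip_force: 79.0
```

Call:
carry_out(
  series=[
    {"travel": [0,0,0],"delta_rot": [0,0,0],"fingers": 1},
    {"travel": [0,0,0],"delta_rot": [0,0,0],"fingers": 1},
  ],
)

```text
clock: 11.08
tcp_pos: [0.6045, 0.0288, 0.2613]
orientation: [-0.0, 0.211, 0.978, -0.0]
wrist_force: [0.1, -0.8, -2.6]
finger_gap: 0.0254
grip_force: 79.0
```

Run:
```python
from h import *
def L(f):
    c=np.load(f'pics/{f}.npz'); return c,wT({'orientation':c['q'],'tcp_pos':c['tcp']},c)
s,c=snap('wrist','w7'); print(s['clock'],s['tcp_pos'],s['joint_pos'].round(2),s['wrist_force'],s['ft_torque'],s['finger_gap'])
_,t=snap('scene','s7')
# jar top: dark cap centre, w1 & w2
for f,ex in (('w1',(180,262)),):
    c,T=L(f); print('jar',onz(c,ex,.137,T))
b=[x for x in blobs(s and np.load('pics/w7.npz')['color'],(0,170,100),(5,255,255),20)[0]]; print([tuple(map(float,x)) for x in b])
```

```text
11.075 [0.60445889 0.0287502  0.26129326] [-0.09  0.37  0.2   1.4  -0.    0.34] [ 0.1117099  -0.84154883 -2.58809774] [-0.01591383  0.01676735  0.02797599] 0.025437270963666145
jar [ 0.55080605 -0.02049752  0.137     ]
[(649.0, 493.2, 12.4, 478.0, 0.0, 31.0, 27.0), (161.0, 260.9, 168.5, 254.0, 162.0, 14.0, 15.0)]
```

Run:
```python
from h import *
def L(f):
    c=np.load(f'pics/{f}.npz'); return c,wT({'orientation':c['q'],'tcp_pos':c['tcp']},c)
c,T=L('w7'); print('red w7',onz(c,(260.9,168.5),.0412,T),onz(c,(260.9,168.5),.0372,T))
rs=[]
for f,x0,x1,y0,y1 in (('w1',150,215,220,300),('w2',215,300,190,300)):
    c,T=L(f); h=cv2.cvtColor(c['color'],cv2.COLOR_RGB2HSV)[y0:y1,x0:x1]
    m=((h[:,:,1]<70)&(h[:,:,2]<110)).astype(np.uint8)*255; n,l,st,ce=cv2.connectedComponentsWithStats(m); i=1+np.argmax(st[1:,4])
    uv=(st[i,0]+st[i,2]/2-.5+x0,st[i,1]+st[i,3]/2-.5+y0); print(f,uv,st[i],onz(c,uv,.137,T)); rs.append(ray(c,uv,T))
print(tri(rs))
im=np.load('pics/w7.npz')['color']; sc=np.load('pics/s7.npz')['color'][120:300,120:320]
cv2.imwrite('pics/v7.png',np.hstack([im[:,60:460],cv2.resize(sc,(400,384),interpolation=cv2.INTER_CUBIC)])[:,:,::-1])
```

```text
red w7 [0.60611534 0.03421769 0.0412    ] [0.6068029  0.03398335 0.0372    ]
w1 (np.float64(173.0), np.float64(269.0)) [   0   19   47   61 1090] [ 0.55769227 -0.03236204  0.137     ]
w2 (np.float64(248.5), np.float64(237.0)) [ 18  39  32  17 151] [ 0.54139453 -0.0220849   0.137     ]
(array([ 0.53436878, -0.01651193,  0.17166898]), [np.float64(0.006772359549714138), np.float64(0.006772359549714188)])
```

View pics/v7.png

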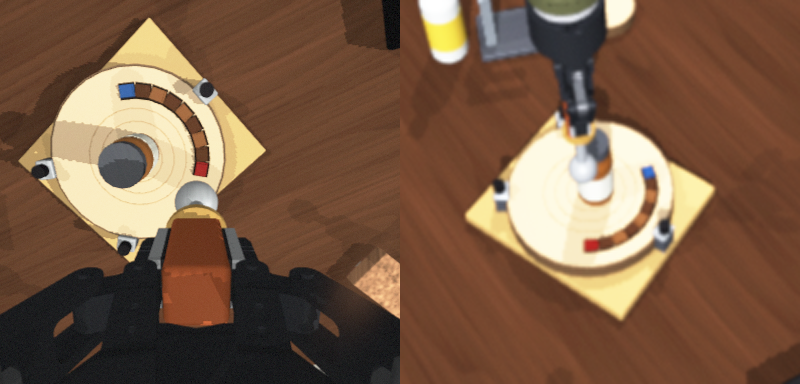

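Left is the wrist view: the jar's cap is at (182,165) full-frame, clear of the arc, and the red block is just ahead of the ball. Right, the scene view shows the tool upright above the slice.

Run:
```python
from h import *
c=np.load('pics/w7.npz');T=wT({'orientation':c['q'],'tcp_pos':c['tcp']},c)
print('jar',onz(c,(182,165),.137,T))
C=np.array([.5614,-.0320]);a=np.radians(109.06+np.arange(-54,54.1,4.));P=C+.08*np.c_[np.cos(a),np.sin(a)]
print(P[0],P[-1]); print((np.diff(P,axis=0)/.025).round(3).tolist())
print([P[i].round(4).tolist() for i in range(0,28,5)])
```

```text
jar [ 0.55705901 -0.0244172   0.137     ]
[0.60721746 0.03358018] [ 0.48487117 -0.00869039]
[[-0.187, 0.121], [-0.195, 0.108], [-0.203, 0.094], [-0.209, 0.08], [-0.214, 0.065], [-0.218, 0.05], [-0.221, 0.035], [-0.223, 0.019], [-0.223, 0.004], [-0.223, -0.012], [-0.222, -0.027], [-0.219, -0.043], [-0.216, -0.058], [-0.211, -0.073], [-0.206, -0.087], [-0.199, -0.102], [-0.191, -0.115], [-0.183, -0.128], [-0.173, -0.141], [-0.163, -0.152], [-0.152, -0.164], [-0.14, -0.174], [-0.128, -0.183], [-0.115, -0.192], [-0.101, -0.199], [-0.087, -0.206], [-0.072, -0.211]]
[[0.6072, 0.0336], [0.582, 0.0453], [0.5543, 0.0477], [0.5275, 0.0405], [0.5048, 0.0245], [0.4889, 0.0017]]
```

Call:
carry_out(
  series=[
    {"travel": [0.11,0.18,-0.5],"delta_rot": [0,0,0],"fingers": 1},
    {"travel": [0,0,-1],"delta_rot": [0,0,0],"fingers": 1},
    {"travel": [0,0,-1],"delta_rot": [0,0,0],"fingers": 1},
    {"travel": [0,0,-1],"delta_rot": [0,0,0],"fingers": 1},
    {"travel": [0,0,-0.7],"delta_rot": [0,0,0],"fingers": 1},
  ],
  squeeze=100,
)

```text
clock: 11.8
tcp_pos: [0.6064, 0.034, 0.1541]
orientation: [-0.001, 0.21, 0.978, -0.0]
wrist_force: [-0.0, -0.7, -1.2]
finger_gap: 0.0252
grip_force: 99.0
```

Call:
carry_out(
  series=[
    {"travel": [0,0,0],"delta_rot": [0,0,0],"fingers": 1},
    {"travel": [0,0,0],"delta_rot": [0,0,0],"fingers": 1},
  ],
)

```text
clock: 12.05
tcp_pos: [0.6077, 0.0339, 0.1567]
orientation: [0.0, 0.21, 0.978, 0.0]
wrist_force: [-0.6, 1.3, -1.1]
finger_gap: 0.0252
grip_force: 99.0
```

Call:
carry_out(
  series=[
    {"travel": [0,0,-0.3],"delta_rot": [0,0,0],"fingers": 1},
    {"travel": [0,0,-0.3],"delta_rot": [0,0,0],"fingers": 1},
    {"travel": [0,0,-0.1],"delta_rot": [0,0,0],"fingers": 1},
    {"travel": [0,0,-0.08],"delta_rot": [0,0,0],"fingers": 1},
    {"travel": [0,0,0],"delta_rot": [0,0,0],"fingers": 1},
  ],
)

```text
clock: 12.68
tcp_pos: [0.6074, 0.0339, 0.1367]
orientation: [-0.0, 0.21, 0.978, 0.0]
wrist_force: [-0.2, 1.4, -1.4]
finger_gap: 0.0245
grip_force: 99.0
```

Call:
carry_out(
  series=[
    {"travel": [0,0,-0.08],"delta_rot": [0,0,0],"fingers": 1},
    {"travel": [0,0,-0.08],"delta_rot": [0,0,0],"fingers": 1},
    {"travel": [0,0,0],"delta_rot": [0,0,0],"fingers": 1},
  ],
)

```text
clock: 13.05
tcp_pos: [0.6076, 0.0339, 0.133]
orientation: [0.0, 0.21, 0.978, 0.0]
wrist_force: [-0.3, 0.5, 0.5]
finger_gap: 0.025
grip_force: 99.1
```

Call:
carry_out(
  series=[
    {"travel": [0,0,-0.06],"delta_rot": [0,0,0],"fingers": 1},
    {"travel": [0,0,0],"delta_rot": [0,0,0],"fingers": 1},
  ],
)

```text
clock: 13.3
tcp_pos: [0.6078, 0.0339, 0.1323]
orientation: [0.001, 0.21, 0.978, 0.0]
wrist_force: [-0.9, 0.2, 6.1]
finger_gap: 0.025
grip_force: 100.5
```

Call:
carry_out(
  series=[
    {"travel": [0,0,-0.06],"delta_rot": [0,0,0],"fingers": 1},
    {"travel": [0,0,0],"delta_rot": [0,0,0],"fingers": 1},
  ],
)

```text
clock: 13.55
tcp_pos: [0.6079, 0.0338, 0.1321]
orientation: [0.001, 0.21, 0.978, 0.0]
wrist_force: [-3.7, 0.3, 12.3]
finger_gap: 0.0248
grip_force: 101.2
```

Home at z ≈ 0.132 with about 14 N. Now the pass.

Call:
carry_out(
  series=[
    {"travel": [-0.187,0.121,-0.02],"delta_rot": [0,0,0],"fingers": 1},
    {"travel": [-0.195,0.108,0],"delta_rot": [0,0,0],"fingers": 1},
    {"travel": [-0.203,0.094,0],"delta_rot": [0,0,0],"fingers": 1},
    {"travel": [-0.209,0.08,0],"delta_rot": [0,0,0],"fingers": 1},
    {"travel": [-0.214,0.065,0],"delta_rot": [0,0,0],"fingers": 1},
  ],
)

```text
clock: 14.18
tcp_pos: [0.5869, 0.0448, 0.1323]
orientation: [0.005, 0.211, 0.978, 0.0]
wrist_force: [6.9, -2.6, 5.4]
finger_gap: 0.0243
grip_force: 100.1
```

Call:
carry_out(
  series=[
    {"travel": [-0.218,0.05,-0.03],"delta_rot": [0,0,0],"fingers": 1},
    {"travel": [-0.221,0.035,-0.03],"delta_rot": [0,0,0],"fingers": 1},
    {"travel": [-0.223,0.019,0],"delta_rot": [0,0,0],"fingers": 1},
    {"travel": [-0.223,0.004,0],"delta_rot": [0,0,0],"fingers": 1},
    {"travel": [-0.223,-0.012,0],"delta_rot": [0,0,0],"fingers": 1},
  ],
)

```text
clock: 14.8
tcp_pos: [0.5608, 0.0479, 0.1318]
orientation: [0.007, 0.21, 0.978, 0.002]
wrist_force: [8.0, 0.5, 10.0]
finger_gap: 0.0254
grip_force: 100.6
```

Call:
carry_out(
  series=[
    {"travel": [-0.222,-0.027,0],"delta_rot": [0,0,0],"fingers": 1},
    {"travel": [-0.219,-0.043,0],"delta_rot": [0,0,0],"fingers": 1},
    {"travel": [-0.216,-0.058,0],"delta_rot": [0,0,0],"fingers": 1},
    {"travel": [-0.211,-0.073,0],"delta_rot": [0,0,0],"fingers": 1},
    {"travel": [-0.206,-0.087,0],"delta_rot": [0,0,0],"fingers": 1},
  ],
)

```text
clock: 15.42
tcp_pos: [0.5343, 0.0413, 0.1321]
orientation: [0.007, 0.21, 0.978, 0.002]
wrist_force: [8.0, 3.7, 10.9]
finger_gap: 0.0252
grip_force: 100.7
```

Call:
carry_out(
  series=[
    {"travel": [-0.199,-0.102,0],"delta_rot": [0,0,0],"fingers": 1},
    {"travel": [-0.191,-0.115,0],"delta_rot": [0,0,0],"fingers": 1},
    {"travel": [-0.183,-0.128,0],"delta_rot": [0,0,0],"fingers": 1},
    {"travel": [-0.173,-0.141,0],"delta_rot": [0,0,0],"fingers": 1},
    {"travel": [-0.163,-0.152,0],"delta_rot": [0,0,0],"fingers": 1},
  ],
)

```text
clock: 16.05
tcp_pos: [0.5111, 0.0263, 0.1319]
orientation: [0.007, 0.21, 0.978, 0.003]
wrist_force: [7.0, 5.0, 12.4]
finger_gap: 0.0248
grip_force: 101.0
```

Call:
carry_out(
  series=[
    {"travel": [-0.152,-0.164,0],"delta_rot": [0,0,0],"fingers": 1},
    {"travel": [-0.14,-0.174,0],"delta_rot": [0,0,0],"fingers": 1},
    {"travel": [-0.128,-0.183,0],"delta_rot": [0,0,0],"fingers": 1},
    {"travel": [-0.115,-0.192,0],"delta_rot": [0,0,0],"fingers": 1},
    {"travel": [-0.101,-0.199,0],"delta_rot": [0,0,0],"fingers": 1},
  ],
)

```text
clock: 16.68
tcp_pos: [0.4949, 0.0043, 0.1321]
orientation: [0.006, 0.209, 0.978, 0.005]
wrist_force: [5.3, 9.5, 15.6]
finger_gap: 0.0251
grip_force: 101.1
```

Call:
carry_out(
  series=[
    {"travel": [-0.087,-0.206,0],"delta_rot": [0,0,0],"fingers": 1},
    {"travel": [-0.072,-0.211,0],"delta_rot": [0,0,0],"fingers": 1},
    {"travel": [0,0,0],"delta_rot": [0,0,0],"fingers": 1},
    {"travel": [0,0,0],"delta_rot": [0,0,0],"fingers": 1},
  ],
)

```text
clock: 17.18
tcp_pos: [0.4896, -0.0081, 0.1319]
orientation: [0.005, 0.21, 0.978, 0.001]
wrist_force: [1.3, 3.5, 17.3]
finger_gap: 0.0247
grip_force: 101.9
```

Call:
carry_out(
  series=[
    {"travel": [-0.1,-0.02,0],"delta_rot": [0,0,0],"fingers": 1},
    {"travel": [0,0,0],"delta_rot": [0,0,0],"fingers": 1},
    {"travel": [0,0,0.4],"delta_rot": [0,0,0],"fingers": 1},
    {"travel": [0,0,0.8],"delta_rot": [0,0,0],"fingers": 1},
    {"travel": [0,0,1],"delta_rot": [0,0,0],"fingers": 1},
  ],
)

```text
clock: 17.8
tcp_pos: [0.4811, -0.0087, 0.1824]
orientation: [-0.002, 0.21, 0.978, -0.0]
wrist_force: [0.2, -0.4, -0.6]
finger_gap: 0.0255
grip_force: 99.2
```

Call:
carry_out(
  series=[
    {"travel": [0,-0.5,1],"delta_rot": [0,0,0],"fingers": 1},
    {"travel": [0,-1,1],"delta_rot": [0,0,0],"fingers": 1},
    {"travel": [0,-0.5,0.3],"delta_rot": [0,0,0],"fingers": 1},
    {"travel": [0,0,0],"delta_rot": [0,0,0],"fingers": 1},
    {"travel": [0,0,0],"delta_rot": [0,0,0],"fingers": 1},
  ],
)

```text
clock: 18.42
tcp_pos: [0.4817, -0.0583, 0.239]
orientation: [-0.001, 0.21, 0.978, 0.0]
wrist_force: [-0.2, 0.1, -2.0]
finger_gap: 0.0251
grip_force: 99.2
```

Run:
```python
from h import *
s,c=snap('wrist','w8'); _,t=snap('scene','s8'); print(s['clock'],s['tcp_pos'],s['orientation'],s['finger_gap'])
im=c['color']; sc=t['color'][150:270,130:290]
cv2.imwrite('pics/v8.png',np.hstack([im[:288],cv2.resize(sc,(288,288),interpolation=cv2.INTER_CUBIC)])[:,:,::-1])
```

```text
18.425 [ 0.48166429 -0.05826805  0.23901016] [-1.30851618e-03  2.10348999e-01  9.77625434e-01  3.10762761e-04] 0.025068633768355726
```

View pics/v8.png

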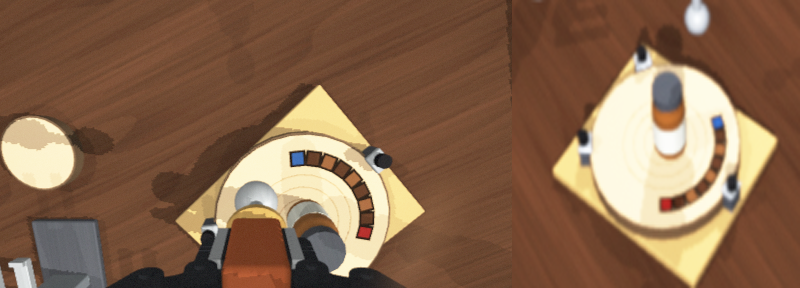

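The wrist view shows all nine blocks dark-edged and flush (red at (365,233), blue at (297,158)), with the jar standing unmoved. The burnisher is still square in the grip. I'll check the ball position in the grip and return to the fork.

```bash
cat >> h.py <<'E'
def ball(f,dz):
    c=np.load(f'pics/{f}.npz');T=wT({'orientation':c['q'],'tcp_pos':c['tcp']},c); g=cv2.cvtColor(c['color'],cv2.COLOR_RGB2HSV)
    roi=g[170:215,225:290]; m=((roi[:,:,1]<60)&(roi[:,:,2]>70)).astype(np.uint8)*255
    n,l,st,ce=cv2.connectedComponentsWithStats(m); i=1+np.argmax(st[1:,4]); ys,xs=np.nonzero(l==i); y0=ys.min()
    P=np.array([(f_(xs[ys==y])+225,y+170) for y in range(y0,y0+18) for f_ in (np.min,np.max)],float)
    s=np.linalg.lstsq(np.c_[2*P,np.ones(len(P))],(P**2).sum(1),rcond=None)[0]; r=np.sqrt(s[2]+s[0]**2+s[1]**2)
    return s[:2],r,onz(c,s[:2],c['tcp'][2]+dz,T)-c['tcp']
E
python3 -c "
from h import *
print(ball('w6',-.0781)); print(ball('w7',-.0781)); print(ball('w8',-.0781))"
```

```text
(array([255.84291682, 201.67753117]), np.float64(21.30545750144444), array([-0.00046296, -0.00045325, -0.0781    ]))
(array([253.63810267, 207.72362957]), np.float64(26.523298103252504), array([ 0.0033233 , -0.00409335, -0.0781    ]))
(array([258.70317143, 184.80315601]), np.float64(30.912457862580794), array([-0.01205349,  0.0071693 , -0.0781    ]))
```

Call:
carry_out(
  series=[
    {"travel": [-0.3,-1,0],"delta_rot": [0,0,0],"fingers": 1},
    {"travel": [-0.3,-1,0],"delta_rot": [0,0,0],"fingers": 1},
    {"travel": [-0.3,-1,0],"delta_rot": [0,0,0],"fingers": 1},
    {"travel": [-0.3,-1,0],"delta_rot": [0,0,0],"fingers": 1},
    {"travel": [-0.3,-1,0],"delta_rot": [0,0,0],"fingers": 1},
  ],
)

```text
clock: 19.15
tcp_pos: [0.4446, -0.1838, 0.2397]
orientation: [-0.001, 0.21, 0.978, 0.0]
wrist_force: [0.2, -0.7, -1.1]
finger_gap: 0.0245
grip_force: 99.2
```

Call:
carry_out(
  series=[
    {"travel": [-0.3,-1,0],"delta_rot": [0,0,0],"fingers": 1},
    {"travel": [-0.3,-1,0],"delta_rot": [0,0,0],"fingers": 1},
    {"travel": [-0.3,-1,0],"delta_rot": [0,0,0],"fingers": 1},
    {"travel": [-0.35,-1,0],"delta_rot": [0,0,0],"fingers": 1},
    {"travel": [-0.35,-1,-0.5],"delta_rot": [0,0,0],"fingers": 1},
  ],
)

```text
clock: 19.77
tcp_pos: [0.4053, -0.3093, 0.2278]
orientation: [0.0, 0.21, 0.978, -0.0]
wrist_force: [0.1, -0.7, -1.9]
finger_gap: 0.0245
grip_force: 99.2
```

Call:
carry_out(
  series=[
    {"travel": [0,0,-0.9],"delta_rot": [0,0,0],"fingers": 1},
    {"travel": [0,0,-0.9],"delta_rot": [0,0,0],"fingers": 1},
    {"travel": [0,0,-0.9],"delta_rot": [0,0,0],"fingers": 1},
    {"travel": [0,0,-0.8],"delta_rot": [0,0,0],"fingers": 1},
    {"travel": [0,0,0],"delta_rot": [0,0,0],"fingers": 1},
  ],
)

```text
clock: 20.4
tcp_pos: [0.404, -0.3071, 0.1383]
orientation: [-0.002, 0.21, 0.978, 0.001]
wrist_force: [0.6, 0.6, -1.3]
finger_gap: 0.025
grip_force: 99.2
```

Call:
carry_out(
  series=[
    {"travel": [0,0,0],"delta_rot": [0,0,0],"fingers": 1},
    {"travel": [0,0,0],"delta_rot": [0,0,0],"fingers": 1},
  ],
)

```text
clock: 20.65
tcp_pos: [0.4056, -0.3092, 0.1413]
orientation: [0.001, 0.21, 0.978, -0.0]
wrist_force: [0.7, -0.8, -1.9]
finger_gap: 0.0251
grip_force: 99.2
```

Run:
```python
from h import *
s,c=snap('wrist','w9'); print(s['clock'],s['tcp_pos'],s['orientation'],s['wrist_force']); print(ball('w9',-.0781))
```

```text
20.65 [ 0.40564767 -0.30923617  0.14130936] [ 7.61535438e-04  2.10184240e-01  9.77661401e-01 -4.36662072e-04] [ 0.65724957 -0.79910985 -1.87349547]
(array([255.82331537, 201.58849517]), np.float64(21.282094717632575), array([-0.00042999, -0.00054968, -0.0781    ]))
```

The tool sits in the grip exactly as before. Slide in above the prongs.

Call:
carry_out(
  series=[
    {"travel": [0.3,-0.1,0],"delta_rot": [0,0,0],"fingers": 1},
    {"travel": [0.6,-0.26,0],"delta_rot": [0,0,0],"fingers": 1},
    {"travel": [0.6,-0.26,0],"delta_rot": [0,0,0],"fingers": 1},
    {"travel": [0.6,-0.27,0],"delta_rot": [0,0,0],"fingers": 1},
    {"travel": [0.5,-0.23,0],"delta_rot": [0,0,0],"fingers": 1},
  ],
)

```text
clock: 21.32
tcp_pos: [0.4711, -0.3374, 0.1405]
orientation: [0.0, 0.21, 0.978, -0.0]
wrist_force: [-0.2, -1.0, -1.5]
finger_gap: 0.0251
grip_force: 99.2
```

Call:
carry_out(
  series=[
    {"travel": [0.22,-0.1,0],"delta_rot": [0,0,0],"fingers": 1},
    {"travel": [0,0,0],"delta_rot": [0,0,0],"fingers": 1},
    {"travel": [0,0,0],"delta_rot": [0,0,0],"fingers": 1},
  ],
)

```text
clock: 21.7
tcp_pos: [0.4751, -0.3391, 0.1402]
orientation: [-0.0, 0.21, 0.978, 0.0]
wrist_force: [0.3, 0.6, -0.9]
finger_gap: 0.0251
grip_force: 99.2
```

Now lower 15 mm onto the prongs.

Call:
carry_out(
  series=[
    {"travel": [0.04,-0.03,-0.2],"delta_rot": [0,0,0],"fingers": 1},
    {"travel": [0,0,-0.2],"delta_rot": [0,0,0],"fingers": 1},
    {"travel": [0,0,-0.15],"delta_rot": [0,0,0],"fingers": 1},
    {"travel": [0,0,-0.04],"delta_rot": [0,0,0],"fingers": 1},
    {"travel": [0,0,0],"delta_rot": [0,0,0],"fingers": 1},
  ],
)

```text
clock: 22.32
tcp_pos: [0.4765, -0.3401, 0.1255]
orientation: [-0.0, 0.21, 0.978, 0.0]
wrist_force: [-0.8, 0.4, -1.8]
finger_gap: 0.0247
grip_force: 99.5
```

Call:
carry_out(
  series=[
    {"travel": [0,0,-0.03],"delta_rot": [0,0,0],"fingers": 1},
    {"travel": [0,0,0],"delta_rot": [0,0,0],"fingers": 1},
  ],
)

```text
clock: 22.58
tcp_pos: [0.4767, -0.3403, 0.1251]
orientation: [0.0, 0.21, 0.978, -0.0]
wrist_force: [-1.2, 1.0, -0.5]
finger_gap: 0.0249
grip_force: 99.7
```

Call:
carry_out(
  series=[
    {"travel": [0,0,-0.03],"delta_rot": [0,0,0],"fingers": 1},
    {"travel": [0,0,0],"delta_rot": [0,0,0],"fingers": 1},
  ],
)

```text
clock: 22.82
tcp_pos: [0.4768, -0.3403, 0.1251]
orientation: [0.001, 0.21, 0.978, -0.0]
wrist_force: [-1.3, 1.0, 5.0]
finger_gap: 0.025
grip_force: 100.2
```

Seated. Release gently.

Call:
carry_out(
  series=[
    {"travel": [0,0,0.02],"delta_rot": [0,0,0],"fingers": 1},
    {"travel": [0,0,0],"delta_rot": [0,0,0],"fingers": 0.35},
    {"travel": [0,0,0],"delta_rot": [0,0,0],"fingers": 0},
    {"travel": [0,0,0],"delta_rot": [0,0,0],"fingers": -0.5},
    {"travel": [0,0,0],"delta_rot": [0,0,0],"fingers": -1},
  ],
  squeeze=20,
)

```text
clock: 23.45
tcp_pos: [0.4765, -0.3401, 0.1244]
orientation: [-0.0, 0.21, 0.978, 0.0]
wrist_force: [0.1, -1.2, 0.2]
finger_gap: 0.0773
grip_force: 0.0
```

Call:
carry_out(
  series=[
    {"travel": [0,0,0],"delta_rot": [0,0,0],"fingers": -1},
    {"travel": [0,0,0],"delta_rot": [0,0,0],"fingers": -1},
    {"travel": [0,0,0.3],"delta_rot": [0,0,0],"fingers": -1},
    {"travel": [0,0,0.8],"delta_rot": [0,0,0],"fingers": -1},
    {"travel": [0,0,1],"delta_rot": [0,0,0],"fingers": -1},
  ],
)

```text
clock: 24.08
tcp_pos: [0.4763, -0.3399, 0.1777]
orientation: [-0.0, 0.21, 0.978, 0.0]
wrist_force: [0.5, -0.2, 0.1]
finger_gap: 0.0859
grip_force: 0.0
```

Call:
carry_out(
  series=[
    {"travel": [0,0,1],"delta_rot": [0,0,0],"fingers": -1},
    {"travel": [0,0,1],"delta_rot": [0,0,0],"fingers": -1},
    {"travel": [0,0,0.5],"delta_rot": [0,0,0],"fingers": -1},
    {"travel": [0,0,0],"delta_rot": [0,0,0],"fingers": -1},
    {"travel": [0,0,0],"delta_rot": [0,0,0],"fingers": -1},
  ],
)

```text
clock: 24.7
tcp_pos: [0.4762, -0.3398, 0.2385]
orientation: [-0.001, 0.21, 0.978, 0.0]
wrist_force: [1.1, 0.2, -0.6]
finger_gap: 0.0852
grip_force: 0.0
```

Run:
```python
from h import *
s,c=snap('wrist','w10'); _,t=snap('scene','s10'); print(s['clock'],s['tcp_pos'],s['finger_gap'])
T=wT(s,c);h=cv2.cvtColor(c['color'],cv2.COLOR_RGB2HSV);m=cv2.inRange(h,np.array((3,150,212)),np.array((14,255,255)));n,l,st,ce=cv2.connectedComponentsWithStats(m); i=1+np.argmax(st[1:,4]); print(st[i],onz(c,ce[i],.172,T))
sc=t['color'][70:240,110:290]
cv2.imwrite('pics/v10.png',np.hstack([c['color'][100:384,100:460],cv2.resize(sc,(300,284),interpolation=cv2.INTER_CUBIC)])[:,:,::-1])
```

```text
24.7 [ 0.47618874 -0.33976368  0.23853398] 0.08521735488847973
[242 194  30  27 807] [ 0.47644646 -0.33993852  0.172     ]
```

View pics/v10.png

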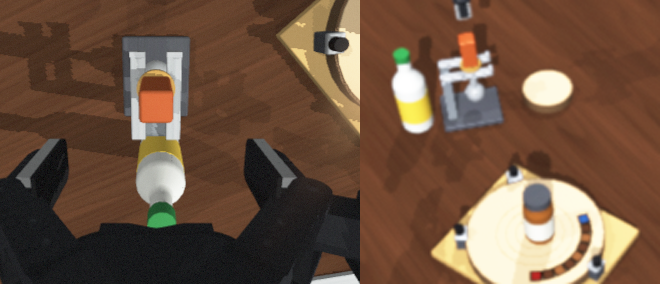

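The burnisher hangs upright in the fork: its handle top is measured at (0.4764, -0.3399), the same spot as at the start. The jar, bottle and small slice are unmoved.

```bash
python3 -c "
from h import *
print(env.hand_in())"
```

```text
the job is handed in; nothing more can be done
None
```

I ran the burnisher over all nine blocks in one slow pass (about 4.5 cm/s, roughly 7 to 19 N) and hung it back upright in the fork, handing in at 24.7 s; that the blocks are home rests on steady tool height and how they look in the pictures, not on a measurement of each block.

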